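# Clamp a mounted specimen under a snap-over hold-down flap

## Robot

A 7-joint arm with a two-finger parallel gripper is mounted at the origin on a cart in front of the work surface, level with it; the furniture and walls round the work are solid. World frame = base frame: x ahead of the robot, y to its left, z up, the work surface at z = 0. Lengths are in m, angles in rad, forces in N, time in s.
With the tool pointing down it reaches from about 0.425 to 0.875 m from the base axis. Payload 4.7 kg.
Tool frame: the origin (TCP) lies at the very end of the fingers, on their centre line; the grasp point (between the pads) lies 19 mm behind it; x points along the fingers, y is the direction in which the jaws open and shut, and the axes are right-handed (so a half turn about x gives the same grasp; the last joint's range is limited). The gripper opens to 87 mm and grips with 3 to 60 N. Pads are 19 mm wide; open, the fingers measure 117 mm over their backs; the gripper's body (75 mm by 190 mm) begins 51 mm behind the grasp point.
Start: joints at [1.262, 0.321, -0.07, 1.45, 0.023, 1.371, -0.057], TCP at [0.206, -0.616, 0.223] pointing down, gripper open.
Joint ranges: [-2.86, 2.86], [-0.3, 2.09], [-1.38, 1.24], [0.06, 2.45], [-1.56, 4.7], [0.09, 2.05], [-2.69, 2.69]. Speed limits (rad/s): [2.57, 2.57, 3.14, 3.14, 3.14, 3.14, 3.14].

## Interface

Orientations are given as a rotation vector (axis times angle).
In Python, from bench import ctrl gives the robot as it stands.
- The arm moves only by the tool step_arm, never from a script. Its argument "increments" is one flat list of numbers, 6 for each row, row after row: the shift along the tool's x, y, z in cm, then the turn, a rotation vector about the tool's x, y, z in rad. In form: [tx, ty, tz, ax, ay, az, tx, ty, tz, ax, ay, az, ...]. A call has 1 to 12 rows; each row shifts and turns the commanded pose from where the row before left it, along the tool's axes as they then stand; what a row does not reach is not made up. A row lasts 1/8 s, in which the tool goes at most 62.5 mm and 10.7 degrees, less where a joint would pass 70% of its speed; a pose out of reach is approached as far as the arm can. A call with a gripper value outside its range is refused whole. "fingers" is the opening in per cent of the stroke, from 0 (shut) to 100 (fully open), set as the call begins (left out, the last holds). The fingers move at their own pace and stop on an object; "force" is the grip in N (left out, the last holds). Time passes only in rows, so rows that do not move let the fingers close. It gives the time, the measured TCP pose, the force and the opening at its end, in the units of the state.
- ctrl.get_state(): the state, without advancing time (a new reading comes with each control period).
- ctrl.get_image(name): name is "side" or "top" or "wrist"; returns the picture (400x640x3 uint8, red, green, blue); there is no depth.
- ctrl.camera_params(name): a dict with "vertical_fov" (degrees; the focal length in pixels is half the picture's height over the tangent of half this angle, whatever the lens; pixels are square), "cx", "cy" (the principal point, pixels), "R" (3x3) and "t" (3): a world point X has camera coordinates R X + t. Camera axes: x right, y down, z forward; pixel columns grow to the right and rows downward; lengths in m; the calibration is good to about 2 mm. The wrist camera is an equidistant fisheye: a pixel r from the principal point sees the ray r / f radians off the axis. A picture is of the moment at which its call begins: read the wrist's pose just before it. camera_params takes no time and is no camera call; for the wrist camera it gives the pose at the moment of the call.
- ctrl.close_job(): hands the job in, once; it reports no verdict.
Trained networks look in the newest picture that a camera, given by its name, has taken for a name from the list of things; names that differ only in an ending like _2 or _b are one class to them, and where a whole thing is asked for, a point or a joint stands for the part that bears it (a point fixed in the world has none). Each returns a list of dicts, best first, with "score" (0 to 1); they miss things now and then, are a little off and sometimes report something else, mostly with a low value. They report only what shows in the picture. A call takes as long as a camera call. They do not tell look-alikes from the thing itself.
- ctrl.search_frame(camera, name): "xyz" ([x, y, z] in m, in the coordinates of the camera as it stood for that picture, good to about 4 mm: the middle of the surface that is visible of it).
- ctrl.silhouettes(camera, name): "pixels" (400x640 bool, what is visible of it).
- ctrl.spot_point(camera, name): "xyz" ([x, y, z] in m, in the coordinates of the camera as it stood for that picture, good to about 4 mm: a listed point, or the origin of a listed thing).
The state is a dict: "time": time; "joint_positions": joint angles; "qd": joint speeds; "joint_torque": joint torques, N m; "position": TCP position; "tool_rot": TCP orientation; "ft_force": force on the tool from outside, world axes, zero at the start; "torque": the same for the moment, N m; "grip_width": opening from 0.0 (shut) to 1.0 (fully open).
Only numpy, scipy, OpenCV 4.12 (cv2) and the standard library are available. Lean on these libraries where they do the work, as an engineer would, in place of code of your own. Each camera call takes 0.05 s, during which the arm holds its last target.

## Task

Set the green mounted specimen gently, flat and polished face up, into the round brass cup of the hold-down stand, without dropping it. Then tip the stand's orange flap past its snap point so that it springs over and holds the specimen by itself. Last, bed the specimen by pressing down on the flap's end tab with about 8 newtons (6 to 10) for at least half a second, never putting more than 16 newtons on the flap, and let go; leave the other specimens, the jar and the level where they are.

Things in the scene. Friction and masses are not known exactly. Their poses are not given: they have to be found in the camera images.
- stand: Grey hold-down stand fixed to the worktop, base 170 x 84 mm and 12 mm high; origin on the worktop under the centre of the cup. x points from the cup to the hinge (the base reaches from x = -80 to +90 mm), y is parallel to the hinge axis, z up.
- seat (a point): Centre of the empty brass cup's inner floor, 29 mm above the worktop, axes as the stand's (does not sink with the cup). Cup: inner diameter 33 mm, outer 43, 4 mm deep. It is sprung and sinks up to 7 mm when pressed; the last user left its spring preload anywhere from about 1 to 30 N, hidden, so how far to press for a given force differs each time and must be felt.
- hinge (a point): Middle of the flap's hinge axis (parallel to the stand's y), 58 mm from the cup's centre along the stand's +x, 51 mm above the worktop. Two aluminium cheeks stand beside it, up to 60 mm high, 60 mm over their outsides.
- flap (a joint): Angle of the flap, rad. 0: open stop, raised and leaning 20 degrees back past vertical, away from the cup. Grows as it tips over the cup; 1.92 is level. An over-centre spring drives it back to 0 below about 0.9 and on over the cup above that, damped. Pushing it over takes 2 to 4 N near its end. Holding the green specimen it rests at 1.88 to 1.99; over an empty cup at about 2.1.
- tab (a point): Centre of the outer face of the tab at the end of the flap, 96 mm from the hinge axis: on top when the flap is closed (then over the stand at x = -38 mm), at the back, facing away from the cup, when it is open. The tab is 26 mm wide (along the hinge axis), 4 mm thick, and ends 108 mm from the axis; the orange frame behind it is 44 mm wide, with a window over the specimen.
- green_center (a point): Centre (half-way up) of the green mounted specimen, a disc 30 mm in diameter and 19 mm high, about 40 g, standing loose on the worktop, polished face up; z up.
- green_mount: The green specimen; origin at the centre of its underside.
- red_mount: Red specimen, a bystander, 30 mm in diameter, 13 mm high, origin under its centre.
- black_mount: Black specimen, a bystander, 30 mm in diameter, 16 mm high, origin under its centre.
- yellow_jar: Sample jar with yellow lid, a bystander, 38 mm in diameter, 48 mm high, origin under its centre.
- level: Round bullseye level, white with green top, a bystander, 38 mm in diameter, 10 mm high, origin under its centre.
Things that resemble listed ones, but are neither listed nor needed, are in the scene too. There is more than one size of the stand; the job needs the larger.

How it is judged:
On the way, in this order (a step that is already met when the one before it is completed fails the run):
1. the green specimen sits flat in the cup, let go, with the flap still open (horizontal distance between green_center and seat below 0.003 m and angle between green_center's own z axis and vertical below 0.06 rad and z of green_center in the frame of seat between 0.003 and 0.0125 m and value of joint flap below 0.3 rad and contact force between the fingers and green_mount below 0.1 N), for 0.2 s.
2. the flap has sprung over and holds the specimen with no finger on it (horizontal distance between green_center and seat below 0.003 m and angle between green_center's own z axis and vertical below 0.06 rad and z of green_center in the frame of seat between 0.003 and 0.0125 m and value of joint flap between 1.83 and 2.02 rad and contact force between flap and green_mount above 1 N and contact force between the fingers and flap below 0.3 N), for 0.2 s.
3. the flap is pressed down with 6 to 10 N for half a second (contact force between the fingers and flap between 6 and 10 N and contact force between flap and green_mount above 7 N), for 0.5 s.
At the end, for the whole second after the job is handed in: The green specimen rests flat in the cup (centre within 3 mm of the cup's axis, tilt under 0.06 rad) and the flap is over at the cup's side, angle 1.83 to 2.02 rad, bearing on the specimen by its own spring with more than 1 N (horizontal distance between green_center and seat below 0.003 m and angle between green_center's own z axis and vertical below 0.06 rad and z of green_center in the frame of seat between 0.003 and 0.0125 m and value of joint flap between 1.83 and 2.02 rad and contact force between flap and green_mount above 1 N and linear speed of green_mount below 0.02 m/s); the robot touches nothing.
It fails at once if more than 16 N between the fingers and the flap (contact force between the fingers and flap above 16 N).
It fails at once if the green specimen is dropped or thrown (faster than 0.35 m/s, untouched by the fingers, before the flap is tipped) (value of joint flap below 0.3 rad and contact force between the fingers and green_mount below 0.02 N and linear speed of green_mount above 0.35 m/s).
It fails at once if a bystander (red or black specimen, jar, level) is moved more than 15 mm (distance of any of red_mount, black_mount, yellow_jar, level from where it was at the start of the episode above 0.015 m).
It also fails if it takes over 72 s, if anything falls off the work surface, if the arm or the gripper's body presses on something with over 40 N, if the wrist force passes 120 N, or if a joint passes its speed limit or range.

## Working session

There is one attempt and no reset: what is moved stays moved. The work goes in short steps, Python scripts to look and compute and a tool call to move; the robot and the scene stay as the last step left them, time stands still between calls to the robot, and variables do not carry over. Pictures are saved under pics/ and viewed, and the job is handed in when it is done.

Besides the shell and the picture viewer there is one more tool, called after ">>>" by a JSON object that holds its "method" and its "body". step_arm: Moves the arm, as the interface text tells. Its arguments: {"type":"object","properties":{"increments":{"type":"array","items":{"type":"number"}},"fingers":{"type":"number"},"force":{"type":"number"}},"required":["increments"]}

```bash
ls; mkdir -p pics; cat > h.py <<'E'
import numpy as np, cv2
from bench import ctrl
from scipy.spatial.transform import Rotation as R
def save(n,f,crop=None,s=1):
    im=ctrl.get_image(n)
    o=im
    if crop: x0,y0,x1,y1=crop; o=im[y0:y1,x0:x1]
    if s!=1: o=cv2.resize(o,None,fx=s,fy=s,interpolation=cv2.INTER_CUBIC)
    cv2.imwrite('pics/'+f,o[:,:,::-1]); return im
def f(n):
    p=ctrl.camera_params(n); return 200/np.tan(np.radians(p['vertical_fov'])/2),p
def w(n,xyz):
    p=ctrl.camera_params(n); return np.array(p['R']).T@(np.array(xyz)-np.array(p['t']))
def proj(n,X):
    F,p=f(n); c=np.array(p['R'])@np.array(X)+np.array(p['t'])
    return p['cx']+F*c[0]/c[2],p['cy']+F*c[1]/c[2]
def ray(n,u,v,z):
    F,p=f(n); Rm=np.array(p['R']); o=-Rm.T@np.array(p['t']); d=Rm.T@np.array([(u-p['cx'])/F,(v-p['cy'])/F,1.])
    return o+d*(z-o[2])/d[2]
def st():
    s=ctrl.get_state(); print({k:(np.round(v,4).tolist() if not isinstance(v,float) else round(v,4)) for k,v in s.items() if k not in('qd','joint_torque')})
    return s
E
python3 - <<'E'
from h import *
save('side','s0.png');save('top','t0.png')
st()
for n in ('side','top'):
  print(n,f(n))
  for k in ['stand','seat','hinge','tab','green_center','green_mount','red_mount','black_mount','yellow_jar','level']:
    for r in ctrl.spot_point(n,k): print(k,round(r['score'],2),np.round(w(n,r['xyz']),4),np.round(proj(n,w(n,r['xyz']))))
E
```

```text
pics
{'time': 0.1, 'joint_positions': [1.2621, 0.3218, -0.0701, 1.4516, 0.0226, 1.3708, -0.0569], 'position': [0.206, -0.616, 0.2215], 'tool_rot': [2.0472, 0.3352, -2.0479], 'ft_force': [-0.5052, -0.011, 1.0713], 'torque': [0.0078, -0.0573, -0.0055], 'grip_width': 0.9992}
side (np.float64(390.43964127585406), {'vertical_fov': 54.24695917949102, 'cx': 317.46430067588216, 'cy': 203.65242167011974, 'R': array([[-9.94743849e-01, -1.02394503e-01, -2.02767248e-04],
       [-5.74518971e-02,  5.59771643e-01, -8.26652882e-01],
       [ 8.47582147e-02, -8.22296220e-01, -5.62712157e-01]]), 't': array([0.5014272 , 0.13286255, 0.8991762 ])})
stand 0.66 [0.3751 0.0436 0.0004] [371. 263.]
stand 0.63 [ 0.4617 -0.1354 -0.0025] [338. 216.]
seat 0.93 [0.3759 0.043  0.0205] [372. 256.]
seat 0.64 [ 0.4656 -0.1328  0.0288] [337. 207.]
hinge 0.63 [0.408  0.0702 0.0415] [358. 256.]
hinge 0.61 [ 0.5178 -0.1155  0.0519] [317. 202.]
tab 0.6 [ 0.554  -0.0983  0.1378] [301. 176.]
tab 0.57 [0.428  0.0848 0.1101] [350. 235.]
green_center 0.72 [0.5893 0.1397 0.0107] [271. 283.]
green_mount 0.6 [5.856e-01 1.364e-01 
[... 643 characters left out ...]
tand 0.89 [ 0.4678 -0.1362  0.0039] [354. 219.]
stand 0.51 [ 0.5834  0.1393 -0.004 ] [244. 173.]
seat 0.8 [0.369  0.0441 0.0233] [281. 260.]
seat 0.61 [ 0.4592 -0.1386  0.0268] [356. 222.]
hinge 0.83 [ 0.5138 -0.1153  0.0492] [348. 199.]
hinge 0.83 [0.408  0.0719 0.0437] [269. 244.]
hinge 0.23 [ 0.4453 -0.3131 -0.0012] [425. 228.]
tab 0.58 [0.4282 0.084  0.1139] [261. 235.]
green_center 0.64 [0.5822 0.1416 0.0129] [242. 173.]
green_mount 0.5 [ 0.5814  0.1379 -0.0065] [245. 174.]
red_mount 0.42 [ 0.5139 -0.1132  0.0508] [347. 199.]
black_mount 0.45 [ 4.635e-01  1.648e-01 -1.000e-04] [233. 221.]
yellow_jar 0.74 [0.6452 0.2675 0.0012] [193. 148.]
level 0.69 [ 0.4446 -0.3128 -0.0044] [425. 229.]
```

View pics/s0.png

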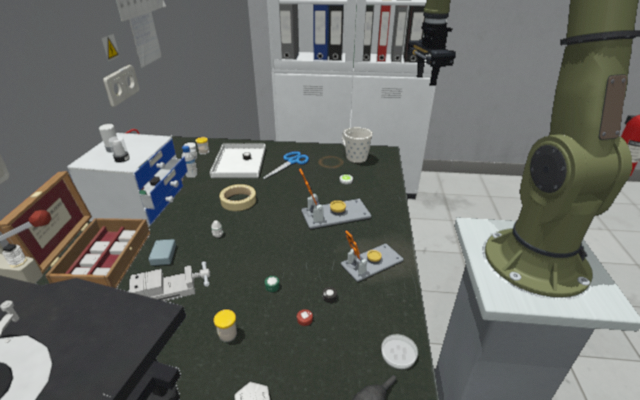

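View pics/t0.png

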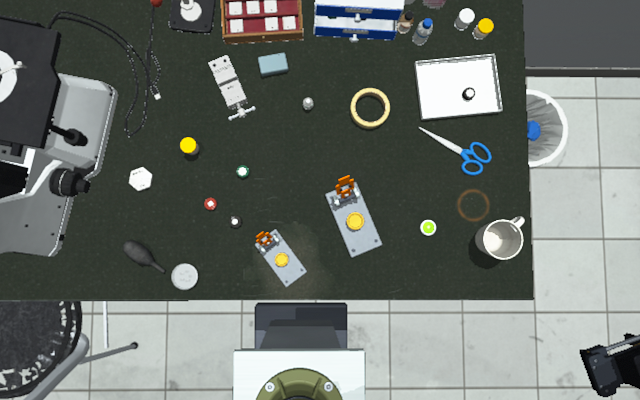

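The candidates in the top picture:
- **Green disc:** (242,172) is the specimen. The level at (428,228) has a green top but is white and wider. Red (210,203) and black (235,221) are not wanted.
- **Stands:** the larger is at (354,218) and the smaller at (280,258). I choose the larger.

Next is a close crop to check these and refine the poses.

```bash
python3 - <<'E'
from h import *
im=save('top','t1.png',(220,150,400,270),4)
s=save('side','s1.png',(220,150,420,310),4)
# refined
hsv=cv2.cvtColor(im,cv2.COLOR_RGB2HSV)
def comp(m,name):
  n,l,stt,c=cv2.connectedComponentsWithStats(m.astype(np.uint8))
  for i in range(1,n):
    if stt[i,4]>15: print(name,stt[i],c[i].round(1))
comp((hsv[...,0]>18)&(hsv[...,0]<32)&(hsv[...,1]>140)&(hsv[...,2]>100),'brass')
comp((hsv[...,0]>65)&(hsv[...,0]<90)&(hsv[...,1]>110)&(hsv[...,2]>50),'green')
for n in('top','side'):
  for k in('green_mount','seat','stand'):
    for r in ctrl.silhouettes(n,k)[:3]:
      m=r['pixels'];ys,xs=np.nonzero(m);print(n,k,round(r['score'],2),m.sum(),xs.mean().round(1),ys.mean().round(1),xs.min(),xs.max(),ys.min(),ys.max())
E
```

```text
brass [478  18  16  16 201] [485.3  25.3]
brass [180 137  16  17 216] [187.6 144.6]
brass [347 213  17  17 228] [354.8 220.8]
brass [275 253  13  13 131] [281.1 259.2]
green [238 165  11  12  41] [244.3 169.7]
top green_mount 0.44 83 241.7 170.4 237 246 166 175
top seat 0.93 2503 352.2 216.9 325 381 175 256
top seat 0.71 1466 279.1 256.3 255 304 230 285
top stand 0.8 1489 279.4 256.6 255 306 230 285
top stand 0.78 2445 352.3 217.0 325 381 176 255
side green_mount 0.46 188 271.4 283.6 265 278 276 291
side seat 0.88 1420 332.9 211.4 303 370 188 227
side seat 0.55 1346 368.9 259.9 342 402 233 280
side stand 0.74 1410 368.4 259.8 341 401 233 281
side stand 0.61 1465 332.2 210.4 300 370 170 227
```

View pics/t1.png

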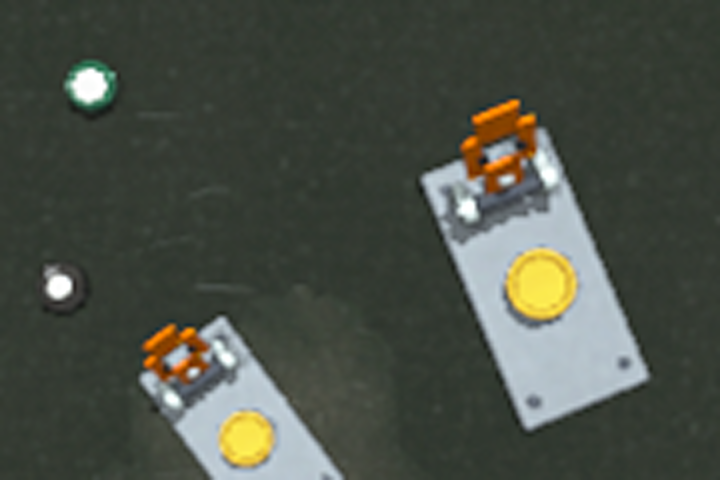

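View pics/s1.png

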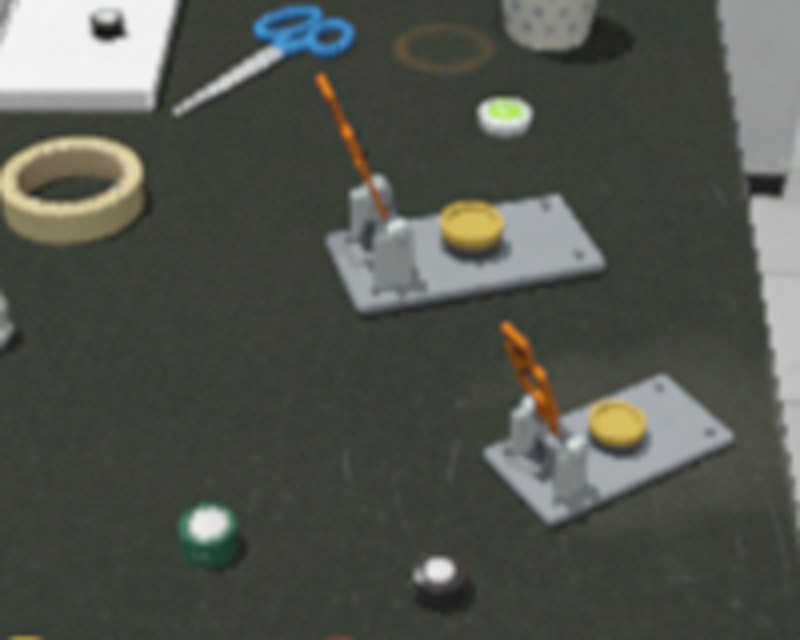

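The close crop confirms both choices. The green disc with a pale polished face is at top (242.7,171.5). The larger stand's cup is at (355,221), and its flap leans back at (345,185). The small stand is lower left.

```bash
python3 - <<'E'
from h import *
c=lambda a:(a[0]/4+220-.375,a[1]/4+150-.375)
print('green',ray('top',*c((91,86)),.019), 'side', ray('side',*[(209/4+220-.4),(524/4+150-.4)],.019))
print('cup',ray('top',*c((541,285)),.033), 'side', ray('side',472/4+219.6,222/4+149.6,.033))
P=[ray('top',*c(q),.012)[:2] for q in((425,175),(545,128),(649,377),(528,429))]
print(P)
P=np.array(P); print(np.linalg.norm(P-np.roll(P,-1,0),axis=1))
ax=(P[0]+P[1])/2-(P[2]+P[3])/2; print(np.degrees(np.arctan2(ax[1],ax[0])), P.mean(0)-.005*ax/np.linalg.norm(ax))
Ps=[ray('side',q[0]/4+219.6,q[1]/4+149.6,.012)[:2] for q in((327,240),(365,307),(605,263),(558,196))]
Ps=np.array(Ps);print(Ps);ax=(Ps[0]+Ps[1])/2-(Ps[2]+Ps[3])/2; print(np.degrees(np.arctan2(ax[1],ax[0])), Ps.mean(0)-.005*ax/np.linalg.norm(ax))
s=ctrl.get_state(); print(R.from_rotvec(s['tool_rot']).as_matrix().round(3))
E
```

```text
green [0.58524142 0.14077215 0.019     ] side [0.58622532 0.14050127 0.019     ]
cup [ 0.46285824 -0.13425593  0.033     ] side [ 0.46446277 -0.13412429  0.033     ]
[array([ 0.53146876, -0.06501612]), array([ 0.56094789, -0.1395532 ]), array([ 0.40721208, -0.2025701 ]), array([ 0.37548153, -0.12791933])]
[0.08015483 0.16615002 0.08111452 0.16819283]
22.12455150622692 [ 0.46414573 -0.13564779]
[[ 0.56136474 -0.13344828]
 [ 0.52737933 -0.06281636]
 [ 0.37575646 -0.1260483 ]
 [ 0.40770297 -0.20307518]]
23.518510906511384 [ 0.46346622 -0.13334225]
[[ 0.     0.317 -0.948]
 [-0.    -0.948 -0.317]
 [-1.     0.     0.   ]]
```

>>> {"method": "step_arm", "body": {"increments": [0,0,0,-0.07,0,0,-0.5,-3.47,-4.22,0,0,0,-0.5,-3.47,-4.22,0,0,0,-0.5,-3.47,-4.22,0,0,0,-0.5,-3.47,-4.22,0,0,0,-0.5,-3.47,-4.22,0,0,0,-0.5,-3.47,-4.22,0,0,0,-0.5,-3.47,-4.22,0,0,0,-0.5,-3.47,-4.22,0,0,0,-0.5,-3.47,-4.22,0,0,0,-0.5,-3.47,-4.22,0,0,0,0,0,0,0,0,0]}}

```text
time: 3.0
position: [0.4653, -0.1292, 0.2735]
tool_rot: [2.003, 0.408, -1.998]
ft_force: [-0.4, -0.4, -0.1]
grip_width: 1.002
```

```bash
python3 - <<'E'
from h import *
st()
p=ctrl.camera_params('wrist');print(p)
save('wrist','w0.png')
Rm=np.array(p['R']);print(-Rm.T@p['t'])
E
```

```text
{'time': 3.0, 'joint_positions': [0.7862, -0.0439, -0.5467, 1.7549, -0.0242, 1.4222, -0.9252], 'position': [0.4653, -0.1292, 0.2735], 'tool_rot': [2.0028, 0.4077, -1.9981], 'ft_force': [-0.3558, -0.3519, -0.1143], 'torque': [-0.0379, 0.0556, 0.0279], 'grip_width': 1.0015}
{'vertical_fov': 65.70646984690485, 'cx': 321.67593711402077, 'cy': 202.96925872997426, 'R': array([[ 3.91821801e-01, -9.20040945e-01,  5.78840869e-04],
       [-8.85986843e-01, -3.77149298e-01,  2.69788290e-01],
       [-2.47997963e-01, -1.06221779e-01, -9.62919490e-01]]), 't': array([-0.30137193,  0.31792419,  0.54109562])}
[ 0.53395136 -0.09989349  0.43543374]
```

View pics/w0.png

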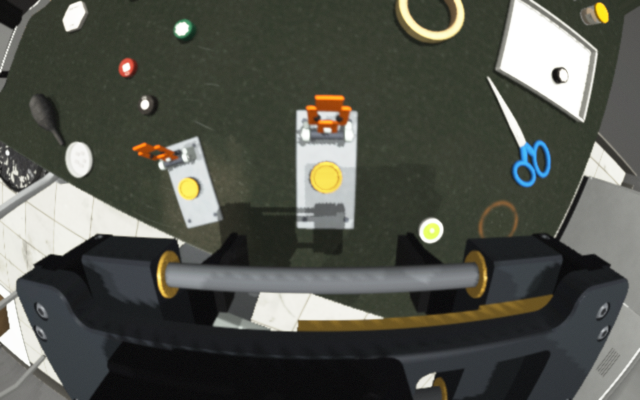

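The wrist view shows the stand almost square to the tool: cup at (326,177), flap at (329,112), and the green specimen far off at (183,29). I'll measure both with the fisheye model.

```bash
cat >> h.py <<'E'
def wray(u,v,z,p):
    F=200/np.tan(np.radians(p['vertical_fov'])/2); a=np.array([u-p['cx'],v-p['cy']]); r=np.hypot(*a); th=r/F
    c=np.r_[a/r*np.sin(th),np.cos(th)]; Rm=np.array(p['R']); o=-Rm.T@np.array(p['t']); d=Rm.T@c
    return o+d*(z-o[2])/d[2]
E
python3 - <<'E'
from h import *
p=ctrl.camera_params('wrist')
im=save('wrist','w1.png',(280,80,380,240),4)
hsv=cv2.cvtColor(im,cv2.COLOR_RGB2HSV)
m=((hsv[...,0]>18)&(hsv[...,0]<32)&(hsv[...,1]>130)&(hsv[...,2]>80)).astype(np.uint8)
n,l,s,c=cv2.connectedComponentsWithStats(m)
for i in range(1,n):
  if s[i,4]>200:
    q=np.argwhere(l==i)[:,::-1]
    cn=max(cv2.findContours((l==i).astype(np.uint8),0,1)[0],key=len)
    W=np.array([wray(u,v,.033,p)[:2] for u,v in cn[:,0]]).astype(np.float32)
    (cx,cy),r=cv2.minEnclosingCircle(W.reshape(-1,1,2)) if False else cv2.minEnclosingCircle(W)
    print(s[i],c[i].round(1),wray(*c[i],.033,p).round(4),(round(cx,4),round(cy,4),round(r,4)))
for q in((297,112),(357,112),(354,228),(298,229)): print(wray(*q,.012,p).round(4))
E
```

```text
[593   0  15  20 231] [600.1   9.2] [ 0.9637 -0.4731  0.033 ] (0.9648, -0.4727, 0.0244)
[308 160  32  31 755] [323.4 174.8] [ 0.4651 -0.1346  0.033 ] (0.465, -0.1346, 0.0208)
[177 177  20  21 329] [186.7 186.8] [0.3764 0.0382 0.033 ] (0.3766, 0.0389, 0.0162)
[156 251  23  47 532] [165.3 273.7] [0.2207 0.04   0.033 ] (0.2195, 0.0364, 0.0473)
[466 251  22  47 516] [478.2 273.8] [ 0.417  -0.4281  0.033 ] (0.4122, -0.424, 0.0463)
[ 298  295  254   36 2768] [430.6 317.2] [ 0.3165 -0.392   0.033 ] (0.3207, -0.4149, 0.2437)
[ 0.5278 -0.0697  0.012 ]
[ 0.5595 -0.1443  0.012 ]
[ 0.4065 -0.2081  0.012 ]
[ 0.3735 -0.1333  0.012 ]
```

View pics/w1.png

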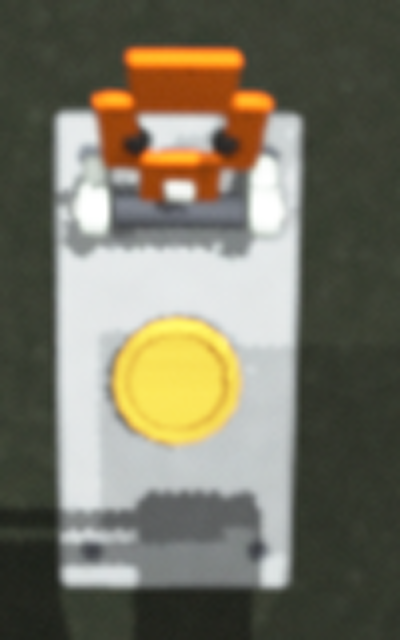

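>>> {"method": "step_arm", "body": {"increments": [0,-3.4,-3.6,0,0,0,0,-3.4,-3.6,0,0,0,0,-3.4,-3.6,0,0,0,0,-3.4,-3.6,0,0,0,2,-3.4,-3.6,0,0,0,4,-3.4,-3.6,0,0,0,5.0,0,0,0,0,0,0,0,0,0,0,0,0,0,0,0,0,0]}}

```text
time: 4.22
position: [0.5855, 0.1342, 0.1647]
tool_rot: [2.009, 0.395, -2.006]
ft_force: [0.3, -0.2, 0.5]
grip_width: 1.001
```

```bash
python3 - <<'E'
from h import *
s=st();p=ctrl.camera_params('wrist')
im=save('wrist','w2.png')
for r in ctrl.spot_point('wrist','green_center'): print(r['score'],w('wrist',r['xyz']))
print(R.from_rotvec(s['tool_rot']).as_matrix().round(3))
hsv=cv2.cvtColor(im,cv2.COLOR_RGB2HSV)
m=((hsv[...,0]>65)&(hsv[...,0]<95)&(hsv[...,1]>80)).astype(np.uint8)
n,l,ss,c=cv2.connectedComponentsWithStats(m)
for i in range(1,n):
  if ss[i,4]>60: print(ss[i],c[i].round(1),wray(*c[i],.019,p))
for r in ctrl.silhouettes('wrist','green_mount'):
  ys,xs=np.nonzero(r['pixels']);print(r['score'],xs.mean(),ys.mean(),xs.min(),xs.max(),ys.min(),ys.max(),wray(xs.mean(),ys.mean(),.0095,p))
E
```

```text
{'time': 4.225, 'joint_positions': [0.3709, 0.3447, -0.7813, 1.635, 0.2534, 1.265, -1.6386], 'position': [0.5855, 0.1342, 0.1647], 'tool_rot': [2.0089, 0.3954, -2.0058], 'ft_force': [0.308, -0.1951, 0.4592], 'torque': [-0.0031, -0.0503, -0.0571], 'grip_width': 1.0011}
0.96 [0.59065211 0.14660947 0.00538457]
[[ 0.002  0.38  -0.925]
 [-0.001 -0.925 -0.38 ]
 [-1.     0.001 -0.001]]
[302 170  30  32 361] [317.5 184.2] [0.59138661 0.14101023 0.019     ]
0.69 316.4578804347826 185.74048913043478 303 330 170 201 [0.58753439 0.14074435 0.0095    ]
```

View pics/w2.png

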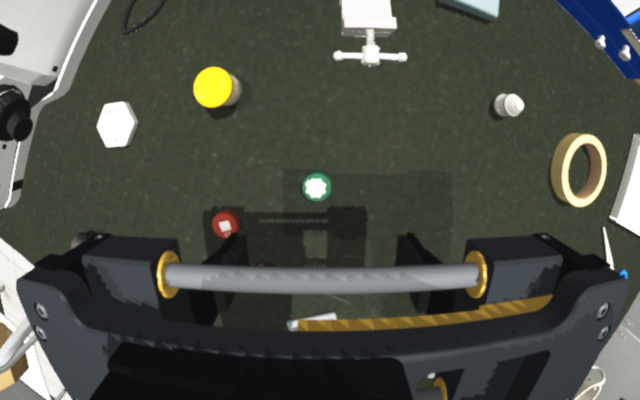

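```bash
python3 - <<'E'
from h import *
s=st();p=ctrl.camera_params('wrist')
im=save('wrist','w3.png',(290,155,345,215),9)
F=200/np.tan(np.radians(p['vertical_fov'])/2)
def wp(X):
  c=np.array(p['R'])@X+p['t']; th=np.arctan2(np.hypot(*c[:2]),c[2]); a=c[:2]/np.hypot(*c[:2]); return np.array([p['cx'],p['cy']])+F*th*a
o=cv2.imread('pics/w3.png')
for cx,cy,col in((.5875,.1405,(0,0,255)),):
  for z in(0.,.019):
    P=np.array([wp(np.array([cx+.015*np.cos(t),cy+.015*np.sin(t),z])) for t in np.linspace(0,6.28,60)])
    print(z,P.min(0),P.max(0))
    cv2.polylines(o,[((P-[290,155]+.5)*9).astype(np.int32)],True,col,1)
cv2.imwrite('pics/w3b.png',o)
E
```

```text
{'time': 4.375, 'joint_positions': [0.3706, 0.3434, -0.7826, 1.6345, 0.2534, 1.2644, -1.6389], 'position': [0.5858, 0.1352, 0.1658], 'tool_rot': [2.0107, 0.3962, -2.0026], 'ft_force': [1.0327, 1.0251, -0.4962], 'torque': [-0.0064, 0.0236, 0.0218], 'grip_width': 1.0018}
0.0 [303.61518882 171.10666148] [331.30430149 198.15517046]
0.019 [302.59862501 174.25755156] [331.89993011 202.80684422]
```

View pics/w3b.png

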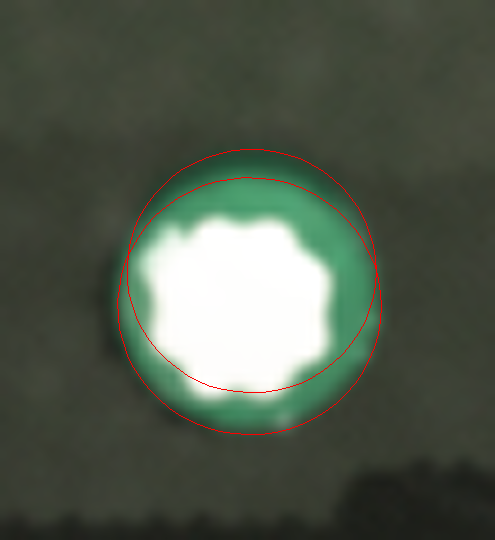

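The projected model overlays the green disc well. The wrist camera puts it at (0.5875, 0.1405) and the fixed cameras at (0.5857, 0.1406), and both give the same cup-minus-green vector. I'll descend now.

>>> {"method": "step_arm", "body": {"increments": [4,-0.46,-0.27,0,0,0,4,0,0,0,0,0,4,0,0,0,0,0,0,0,0,0,0,0,0,0,0,0,0,0,0,0,0,0,0,0]}}

```text
time: 5.18
position: [0.5868, 0.1416, 0.0457]
tool_rot: [2.01, 0.398, -2.002]
ft_force: [0.4, 0.1, -1.0]
grip_width: 0.999
```

```bash
python3 - <<'E'
from h import *
s=st();save('wrist','w4.png')
print(R.from_rotvec(s['tool_rot']).as_matrix().round(4))
E
```

```text
{'time': 5.175, 'joint_positions': [0.3134, 0.4709, -0.7344, 1.7434, 0.357, 1.0611, -1.7212], 'position': [0.5868, 0.1416, 0.0457], 'tool_rot': [2.01, 0.3985, -2.0018], 'ft_force': [0.447, 0.0675, -1.024], 'torque': [0.0361, -0.0356, 0.0092], 'grip_width': 0.9987}
[[ 4.000e-03  3.826e-01 -9.239e-01]
 [ 4.000e-04 -9.239e-01 -3.826e-01]
 [-1.000e+00  1.200e-03 -3.800e-03]]
```

View pics/w4.png

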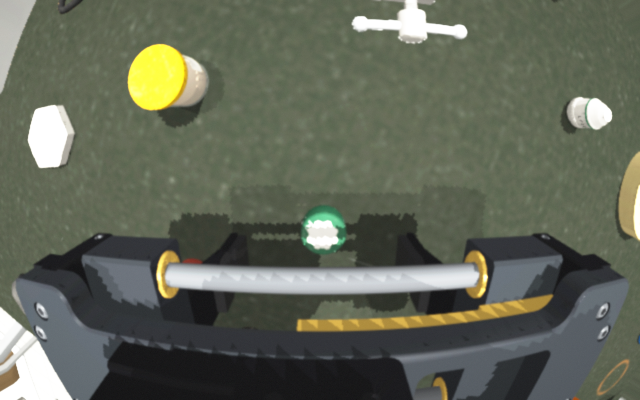

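The disc at (323,231) sits centred between the fingers (mid-point about 321). I'll go down and close gently.

>>> {"method": "step_arm", "body": {"increments": [2,0,0,0,0,0,1.8,0,0,0,0,0,0,0,0,0,0,0,0,0,0,0,0,0]}}

```text
time: 5.72
position: [0.5849, 0.1415, 0.0049]
tool_rot: [2.005, 0.4, -2.007]
ft_force: [-1.4, 0.2, 1.1]
grip_width: 1.001
```

>>> {"method": "step_arm", "body": {"increments": [0,0,0,0,0,0,0,0,0,0,0,0,0,0,0,0,0,0,0,0,0,0,0,0,0,0,0,0,0,0,0,0,0,0,0,0,0,0,0,0,0,0,0,0,0,0,0,0], "fingers": 25, "force": 12}}

```text
time: 6.72
position: [0.585, 0.1412, 0.0052]
tool_rot: [2.006, 0.399, -2.006]
ft_force: [-0.5, 0.2, 0.3]
grip_width: 0.339
```

```bash
python3 - <<'E'
from h import *
s=st();save('wrist','w5.png')
print(R.from_rotvec(s['tool_rot']).as_matrix().round(4))
E
```

```text
{'time': 6.725, 'joint_positions': [0.2919, 0.5208, -0.7091, 1.7698, 0.3958, 0.9985, -1.7485], 'position': [0.585, 0.1412, 0.0052], 'tool_rot': [2.0058, 0.399, -2.0059], 'ft_force': [-0.5018, 0.1933, 0.2747], 'torque': [-0.0623, 0.0741, -0.0102], 'grip_width': 0.3394}
[[-0.000e+00  3.828e-01 -9.238e-01]
 [-1.000e-04 -9.238e-01 -3.828e-01]
 [-1.000e+00  1.000e-04  1.000e-04]]
```

View pics/w5.png

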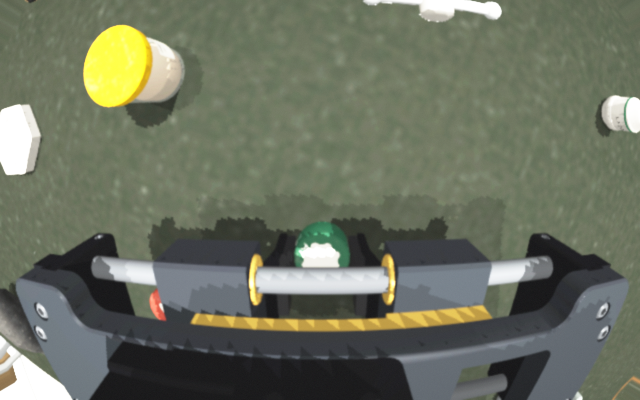

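Gripped at 29.5 mm, but the tips are only 5 mm above the specimen's base. I'll regrasp 3 mm higher so they clear the cup rim.

>>> {"method": "step_arm", "body": {"increments": [0,0,0,0,0,0,0,0,0,0,0,0,-0.3,0,0,0,0,0,0,0,0,0,0,0], "fingers": 42}}

```text
time: 7.28
position: [0.5853, 0.1413, 0.0086]
tool_rot: [2.007, 0.399, -2.005]
ft_force: [-0.1, -0.1, 0.0]
grip_width: 0.416
```

>>> {"method": "step_arm", "body": {"increments": [0,0,0,0,0,0,0,0,0,0,0,0,0,0,0,0,0,0,0,0,0,0,0,0], "fingers": 20}}

```text
time: 7.78
position: [0.585, 0.1412, 0.0082]
tool_rot: [2.006, 0.399, -2.006]
ft_force: [-0.5, -0.5, 0.9]
grip_width: 0.336
```

```bash
python3 - <<'E'
from h import *
for i in range(6): s=ctrl.get_state();print(s['time'],s['position'].round(4) if hasattr(s['position'],'round') else s['position'],s['grip_width']); ctrl.get_image('wrist')
s=st()
E
```

```text
7.775 [0.585  0.1412 0.0082] 0.33639613354352166
7.825 [0.5851 0.1412 0.0083] 0.33866816745155487
7.875 [0.5851 0.1412 0.0083] 0.33714432175053766
7.925 [0.5851 0.1412 0.0083] 0.33860089301324414
7.975 [0.5851 0.1412 0.0083] 0.3402372956864161
8.025 [0.585  0.1412 0.0083] 0.3356595807642927
{'time': 8.075, 'joint_positions': [0.2937, 0.5169, -0.7112, 1.7681, 0.3927, 1.0033, -1.7463], 'position': [0.5851, 0.1412, 0.0083], 'tool_rot': [2.0059, 0.399, -2.0058], 'ft_force': [-0.7418, -0.3667, 0.5588], 'torque': [-0.0636, 0.0224, 0.0019], 'grip_width': 0.3382}
```

>>> {"method": "step_arm", "body": {"increments": [-3,0,0,0,0,0,-4,0,0,0,0,0,-4,0,0,0,0,0,-4,0,0,0,0,0,-4,0,0,0,0,0]}}

```text
time: 8.7
position: [0.5848, 0.1412, 0.1994]
tool_rot: [2.006, 0.399, -2.006]
ft_force: [0.8, -0.0, -0.8]
grip_width: 0.336
```

>>> {"method": "step_arm", "body": {"increments": [0,2.6,2.7,0,0,0,0,2.6,2.7,0,0,0,0,2.6,2.7,0,0,0,0,2.6,2.7,0,0,0,0,2.6,2.7,0,0,0,0,2.6,2.7,0,0,0,0,2.6,2.7,0,0,0,0,2.6,2.7,0,0,0,0,0,0,0,0,0,0,0,0,0,0,0,0,0,0,0,0,0]}}

```text
time: 10.07
position: [0.4656, -0.1322, 0.1983]
tool_rot: [2.005, 0.402, -2.004]
ft_force: [0.6, -0.3, 0.2]
grip_width: 0.337
```

```bash
python3 - <<'E'
from h import *
s=st();save('wrist','w6.png')
M=R.from_rotvec(s['tool_rot']).as_matrix();print(M.round(4))
d=np.array([.4643,-.1344,.2])-s['position']; print((M.T@d).round(4))
E
```

```text
{'time': 10.075, 'joint_positions': [0.8472, 0.0048, -0.621, 1.8642, 0.0026, 1.2734, -0.9502], 'position': [0.4656, -0.1322, 0.1983], 'tool_rot': [2.0049, 0.4015, -2.0044], 'ft_force': [0.6355, -0.2632, 0.236], 'torque': [0.0242, -0.0058, -0.009], 'grip_width': 0.3366}
[[ 2.000e-04  3.849e-01 -9.229e-01]
 [ 3.000e-04 -9.229e-01 -3.849e-01]
 [-1.000e+00 -2.000e-04 -3.000e-04]]
[-0.0017  0.0015  0.002 ]
```

View pics/w6.png

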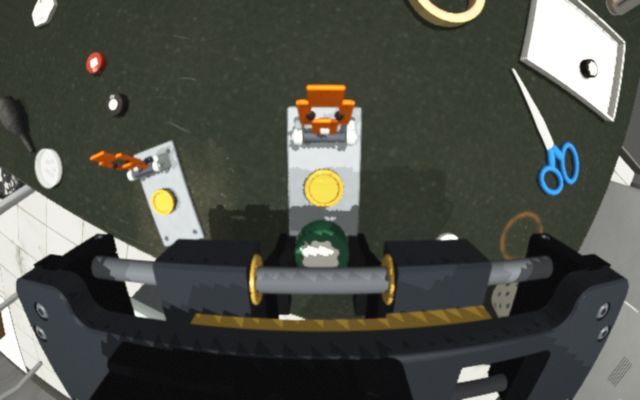

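The held specimen shows at (322,245) and the cup at (324,187). I'll fit model circles to both in this one picture.

```bash
cat >> h.py <<'E'
def wproj(X,p):
    F=200/np.tan(np.radians(p['vertical_fov'])/2)
    c=np.array(p['R'])@X+p['t']; th=np.arctan2(np.hypot(*c[:2]),c[2]); a=c[:2]/np.hypot(*c[:2]); return np.array([p['cx'],p['cy']])+F*th*a
def overlay(o,circs,p,x0,y0,k,off=.5):
    for c,r,col in circs:
        P=np.array([wproj(np.array([c[0]+r*np.cos(t),c[1]+r*np.sin(t),c[2]]),p) for t in np.linspace(0,6.28,80)])
        cv2.polylines(o,[((P-[x0,y0]+off)*k).astype(np.int32)],True,col,1)
E
python3 - <<'E'
from h import *
s=st();p=ctrl.camera_params('wrist'); T=np.array(s['position'])
im=save('wrist','w7.png',(280,150,370,275),4)
M=R.from_rotvec(s['tool_rot']).as_matrix()
b=T+.0083*M[:,0]
o=cv2.imread('pics/w7.png')
cup=np.array([.465,-.1346,.033])
sp=lambda dy,dz:b+dy*M[:,1]+dz*M[:,2]
q=sp(0,-.001)
print(q)
overlay(o,[(cup,.0215,(255,0,0)),(cup,.0165,(255,0,0)),(q,.015,(0,0,255)),(q+[0,0,.019],.015,(0,0,255))],p,280,150,4)
cv2.imwrite('pics/w7b.png',o)
E
```

```text
{'time': 10.125, 'joint_positions': [0.8471, 0.0048, -0.6208, 1.8642, 0.0027, 1.2734, -0.9501], 'position': [0.4655, -0.1323, 0.1983], 'tool_rot': [2.0048, 0.4014, -2.0045], 'ft_force': [-0.8111, -0.1923, -0.1638], 'torque': [0.0124, -0.0517, -0.0052], 'grip_width': 0.3376}
[ 0.46646694 -0.1319283   0.18997089]
```

View pics/w7b.png

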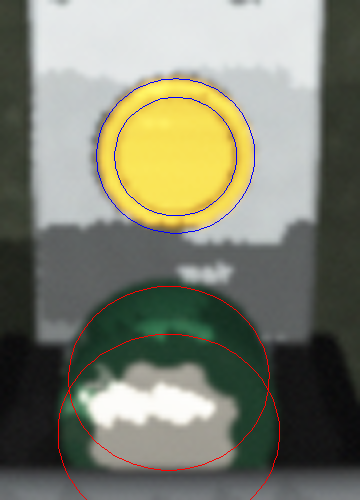

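```bash
python3 - <<'E'
from h import *
s=st();p=ctrl.camera_params('wrist'); T=np.array(s['position'])
im=save('wrist','w8.png',(288,212,358,272),10)
M=R.from_rotvec(s['tool_rot']).as_matrix()
b=T+.0083*M[:,0]
o=cv2.imread('pics/w8.png')
q=b-.0023*M[:,2]
g=cv2.convertScaleAbs(o,alpha=1.8,beta=20)
overlay(g,[(q,.015,(0,0,255)),(q+[0,0,.019],.015,(0,0,255))],p,288,212,10)
cv2.imwrite('pics/w8b.png',g)
E
```

```text
{'time': 10.175, 'joint_positions': [0.8472, 0.0049, -0.6205, 1.8642, 0.0028, 1.2735, -0.9501], 'position': [0.4655, -0.1325, 0.1982], 'tool_rot': [2.0048, 0.4012, -2.0047], 'ft_force': [0.4445, -0.4788, -0.7664], 'torque': [-0.0441, 0.039, 0.0161], 'grip_width': 0.3393}
```

View pics/w8b.png

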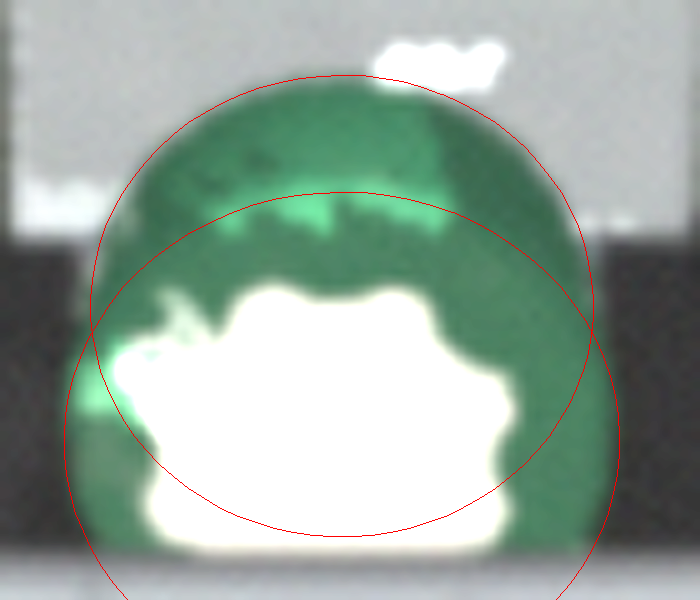

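The red model fits the held specimen: it sits 2.3 mm from the TCP toward the hinge and is centred in the jaws. I'll correct for that and come down to about 2 cm above the cup floor.

>>> {"method": "step_arm", "body": {"increments": [0,0.18,0.36,0,0,0,4,0,0,0,0,0,4,0,0,0,0,0,4,0,0,0,0,0,2,0,0,0,0,0,0,0,0,0,0,0,0,0,0,0,0,0]}}

```text
time: 11.1
position: [0.4632, -0.1369, 0.0592]
tool_rot: [2.007, 0.398, -2.004]
ft_force: [0.4, -0.1, -0.2]
grip_width: 0.338
```

```bash
cat > chk.py <<'E'
from h import *
import sys
tag=sys.argv[1]
s=st();p=ctrl.camera_params('wrist'); T=np.array(s['position'])
x0,y0,x1,y1=275,180,370,270
im=save('wrist',tag+'.png',(x0,y0,x1,y1),8)
M=R.from_rotvec(s['tool_rot']).as_matrix()
q=T+.0083*M[:,0]-.0023*M[:,2]
g=cv2.convertScaleAbs(cv2.imread('pics/'+tag+'.png'),alpha=1.5,beta=15)
cup=np.array([.465,-.1346,.033])
overlay(g,[(cup,.0215,(255,0,0)),(cup,.0165,(255,0,0)),(q,.015,(0,0,255)),(q+[0,0,.019],.015,(0,0,255))],p,x0,y0,8)
cv2.imwrite('pics/'+tag+'b.png',g)
print('spec-cup in tool axes mm',(M.T@(q-cup)*1000).round(2))
F=save('side',tag+'s.png',(290,170,380,240),8)
E
python3 chk.py c1
```

```text
{'time': 11.1, 'joint_positions': [0.8185, 0.1632, -0.6221, 2.023, 0.1141, 0.9871, -1.0382], 'position': [0.4632, -0.1369, 0.0592], 'tool_rot': [2.0069, 0.3981, -2.0043], 'ft_force': [0.352, -0.0927, -0.1792], 'torque': [0.0718, -0.0814, -0.0384], 'grip_width': 0.3382}
spec-cup in tool axes mm [-17.93   1.49   0.19]
```

View pics/c1b.png

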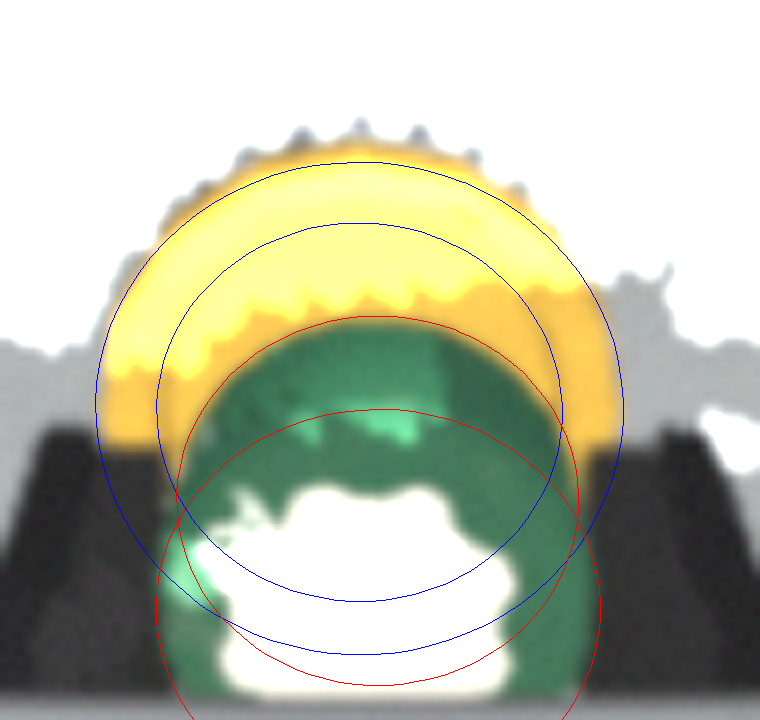

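View pics/c1s.png

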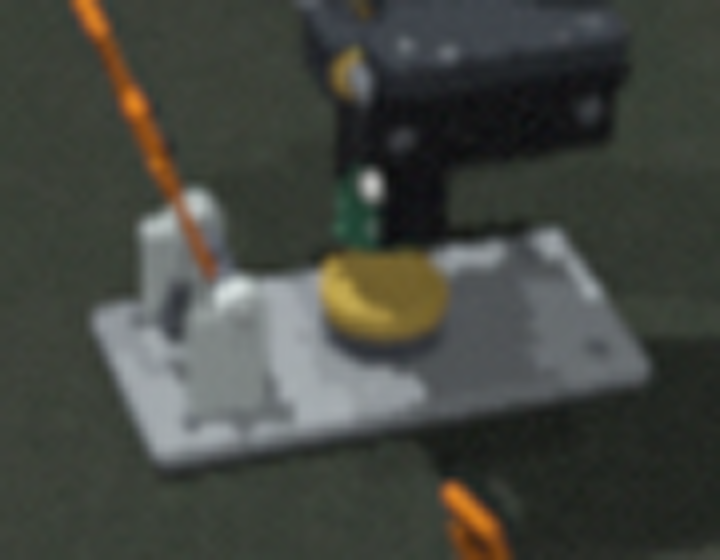

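The specimen is centred along the stand's x but about 1.1 mm too far in tool +y. I'll correct that and stop just above the rim.

>>> {"method": "step_arm", "body": {"increments": [0,-0.11,0,0,0,0,1.0,0,0,0,0,0,0.5,0,0,0,0,0,0,0,0,0,0,0,0,0,0,0,0,0]}}

```text
time: 11.82
position: [0.4621, -0.1355, 0.0432]
tool_rot: [2.006, 0.399, -2.006]
ft_force: [-0.4, 0.4, -1.0]
grip_width: 0.335
```

```bash
python3 chk.py c2
```

```text
{'time': 11.825, 'joint_positions': [0.8108, 0.1864, -0.6197, 2.0379, 0.1321, 0.9556, -1.055], 'position': [0.4621, -0.1355, 0.0432], 'tool_rot': [2.0058, 0.3994, -2.006], 'ft_force': [-0.4398, 0.3828, -1.022], 'torque': [-0.0219, 0.0041, -0.0268], 'grip_width': 0.3345}
spec-cup in tool axes mm [-1.89 -0.25  0.77]
```

View pics/c2b.png

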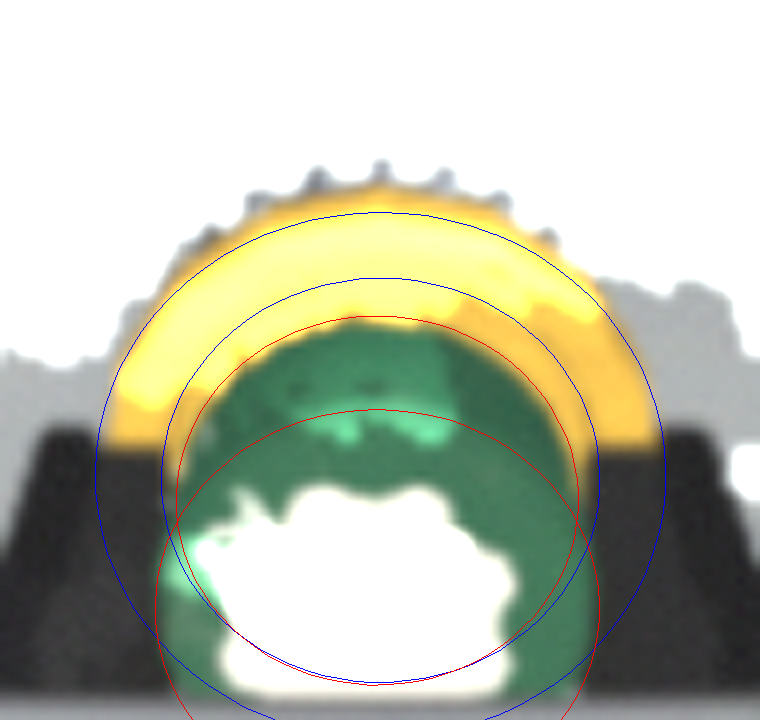

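View pics/c2s.png

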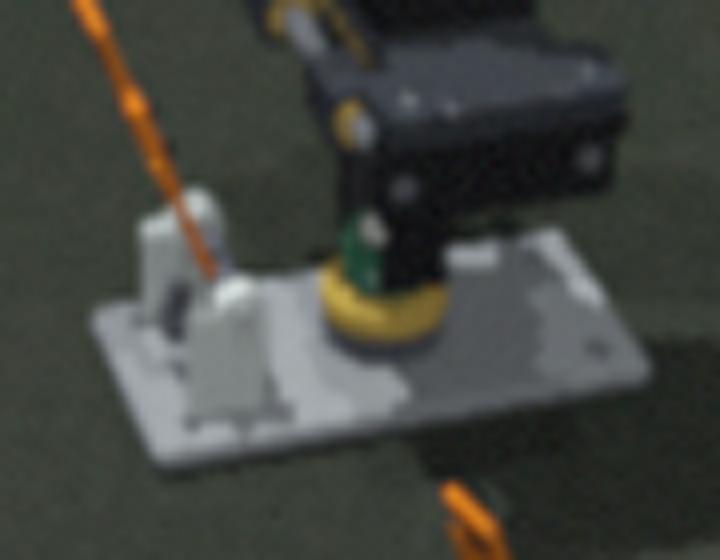

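>>> {"method": "step_arm", "body": {"increments": [0,0.03,-0.09,0,0,0,0,0,0,0,0,0,0.15,0,0,0,0,0,0.15,0,0,0,0,0,0,0,0,0,0,0]}}

```text
time: 12.55
position: [0.4628, -0.1355, 0.04]
tool_rot: [2.006, 0.399, -2.006]
ft_force: [0.3, -0.3, -0.3]
grip_width: 0.34
```

```bash
python3 chk.py c3;python3 -c "
from h import *
a=[]
for i in range(4): a.append(ctrl.get_state()['ft_force']);ctrl.get_image('side')
print(np.mean(a,0))"
```

```text
{'time': 12.55, 'joint_positions': [0.8082, 0.1932, -0.6187, 2.0385, 0.1373, 0.9499, -1.0599], 'position': [0.4628, -0.1355, 0.04], 'tool_rot': [2.0056, 0.3994, -2.0064], 'ft_force': [0.2567, -0.3066, -0.2591], 'torque': [0.0002, -0.0325, -0.0022], 'grip_width': 0.3404}
spec-cup in tool axes mm [ 1.25 -0.04  0.07]
[-0.15191218  0.02355239 -0.19652014]
```

View pics/c3b.png

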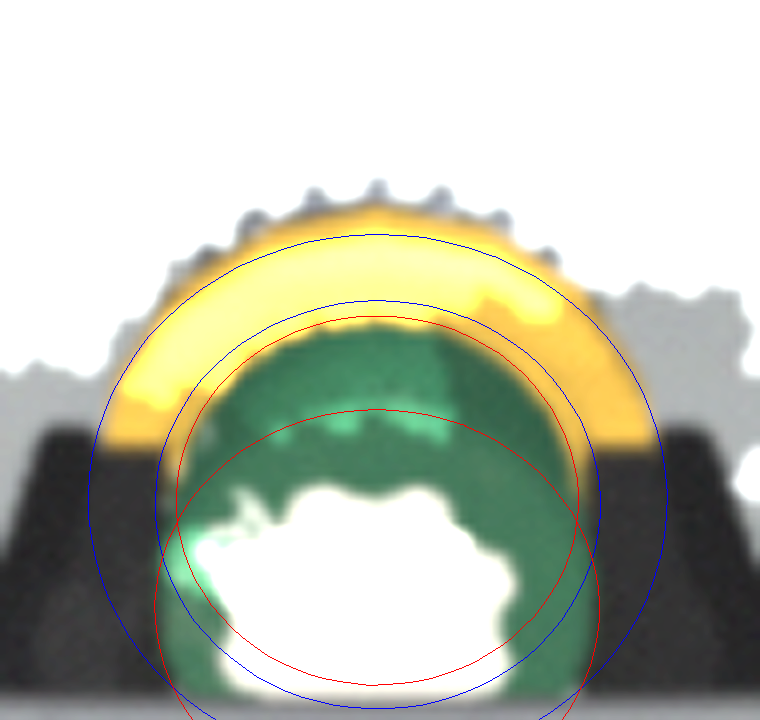

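There's no contact force, and by estimate the base is already 1.3 mm below the rim. I'll keep lowering and feel for the floor.

>>> {"method": "step_arm", "body": {"increments": [0.1,0,0,0,0,0,0.1,0,0,0,0,0,0,0,0,0,0,0,0,0,0,0,0,0]}}

```text
time: 13.35
position: [0.463, -0.1355, 0.0383]
tool_rot: [2.006, 0.399, -2.006]
ft_force: [-0.4, 0.4, -0.8]
grip_width: 0.337
```

```bash
cat > ft.py <<'E'
from h import *
a=[];b=[]
for i in range(6): s=ctrl.get_state();a.append(s['ft_force']);b.append(s['position']);ctrl.get_image('side')
print(s['time'],np.mean(a,0).round(2),np.std(a,0).round(2),np.mean(b,0).round(4))
E
python3 ft.py
```

```text
13.6 [ 0.01  0.37 -0.67] [0.7  0.3  0.34] [ 0.463  -0.1356  0.0383]
```

>>> {"method": "step_arm", "body": {"increments": [0.1,0,0,0,0,0,0,0,0,0,0,0,0,0,0,0,0,0]}}

```text
time: 14.02
position: [0.463, -0.1355, 0.0372]
tool_rot: [2.006, 0.399, -2.006]
ft_force: [0.6, -0.1, 0.5]
grip_width: 0.336
```

```bash
python3 ft.py; python3 chk.py c4
```

```text
14.275 [-0.26 -0.24 -0.29] [0.39 0.48 0.56] [ 0.463  -0.1355  0.0372]
{'time': 14.325, 'joint_positions': [0.8067, 0.1978, -0.6179, 2.0406, 0.1412, 0.9439, -1.063], 'position': [0.463, -0.1355, 0.0373], 'tool_rot': [2.0058, 0.399, -2.0059], 'ft_force': [0.6076, -0.2523, 0.198], 'torque': [0.0715, -0.0183, -0.0107], 'grip_width': 0.3395}
spec-cup in tool axes mm [ 4.04  0.09 -0.05]
```

View pics/c4b.png

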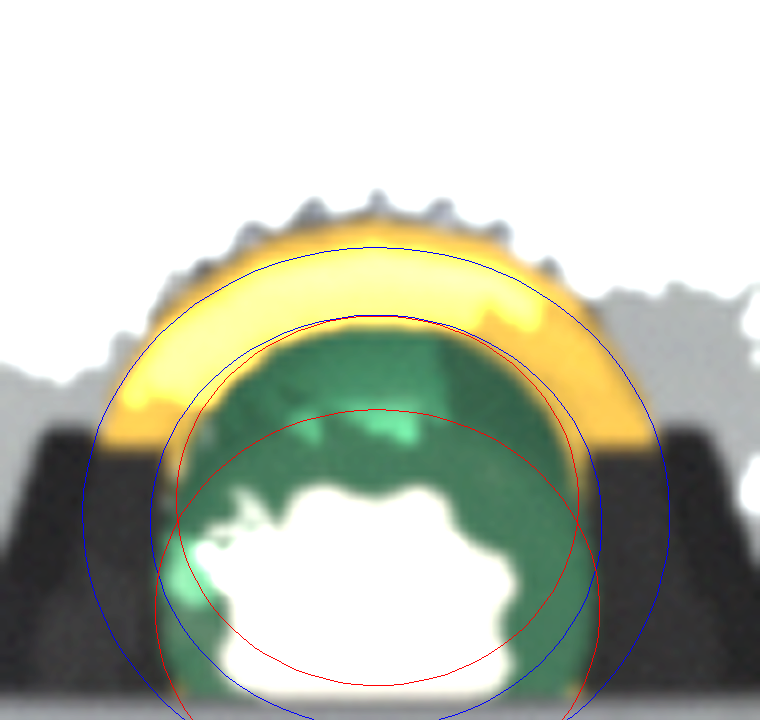

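View pics/c4s.png

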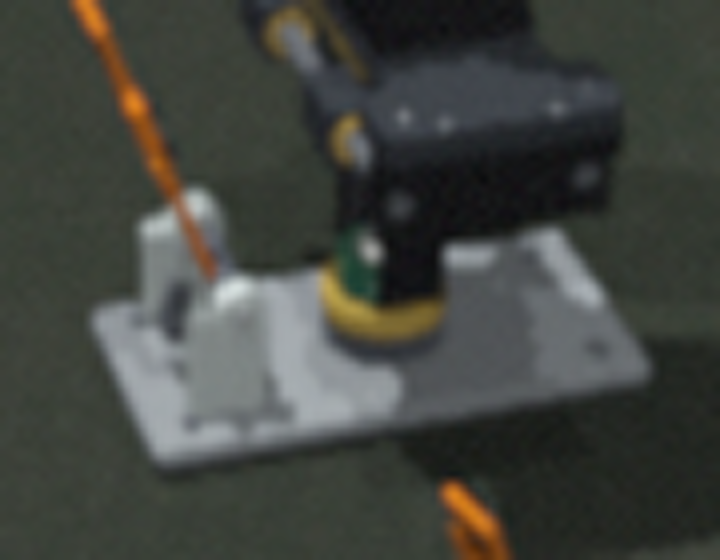

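>>> {"method": "step_arm", "body": {"increments": [0.07,0,0,0,0,0,0,0,0,0,0,0,0,0,0,0,0,0]}}

```text
time: 14.8
position: [0.463, -0.1356, 0.0368]
tool_rot: [2.006, 0.399, -2.006]
ft_force: [-1.2, -0.7, 4.2]
grip_width: 0.339
```

```bash
python3 ft.py
```

```text
15.05 [-1.36  0.52  4.03] [0.31 0.73 0.28] [ 0.4631 -0.1356  0.0367]
```

Contact at the predicted floor height, with 4 N upward. I'll release with a small opening.

>>> {"method": "step_arm", "body": {"increments": [-0.03,0,0,0,0,0,0,0,0,0,0,0,0,0,0,0,0,0,0,0,0,0,0,0]}}

```text
time: 15.6
position: [0.463, -0.1356, 0.0368]
tool_rot: [2.006, 0.399, -2.006]
ft_force: [-1.3, 0.7, 3.6]
grip_width: 0.337
```

>>> {"method": "step_arm", "body": {"increments": [0,0,0,0,0,0,0,0,0,0,0,0,0,0,0,0,0,0,0,0,0,0,0,0], "fingers": 50}}

```text
time: 16.1
position: [0.4629, -0.1355, 0.0368]
tool_rot: [2.006, 0.399, -2.006]
ft_force: [-0.8, -0.7, 0.2]
grip_width: 0.5
```

>>> {"method": "step_arm", "body": {"increments": [-1,0,0,0,0,0,-2,0,0,0,0,0,-4,0,0,0,0,0,-4,0,0,0,0,0,-4,0,0,0,0,0,-2,0,0,0,0,0,0,0,0,0,0,0,0,0,0,0,0,0]}}

```text
time: 17.1
position: [0.4624, -0.1354, 0.2061]
tool_rot: [2.005, 0.4, -2.007]
ft_force: [-0.5, -0.6, -0.2]
grip_width: 0.499
```

```bash
python3 - <<'E'
from h import *
s=st();p=ctrl.camera_params('wrist')
x0,y0,x1,y1=270,70,380,240
save('wrist','d1.png',(x0,y0,x1,y1),4)
g=cv2.imread('pics/d1.png')
cup=np.array([.465,-.1346,.033])
overlay(g,[(cup,.0215,(255,0,0)),(cup+[0,0,.015],.015,(0,0,255))],p,x0,y0,4)
save('side','d1s.png',(290,170,380,240),6)
cv2.imwrite('pics/d1b.png',g)
E
```

```text
{'time': 17.1, 'joint_positions': [0.8613, -0.0055, -0.6235, 1.8568, -0.0033, 1.2904, -0.9391], 'position': [0.4624, -0.1354, 0.2061], 'tool_rot': [2.0049, 0.3997, -2.0071], 'ft_force': [-0.4876, -0.5816, -0.225], 'torque': [0.0216, 0.0384, -0.0395], 'grip_width': 0.4987}
```

View pics/d1b.png

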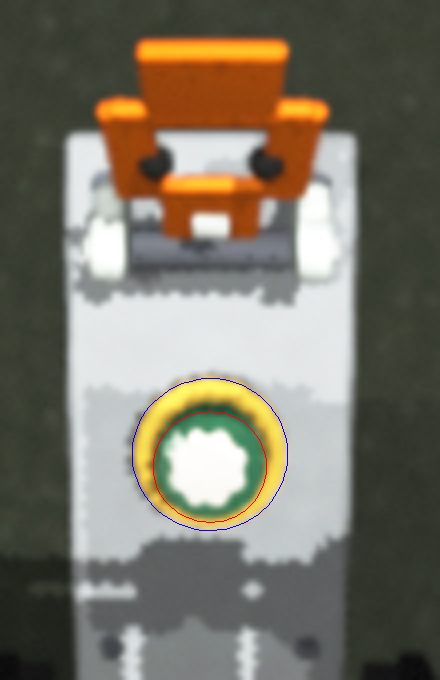

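View pics/d1s.png

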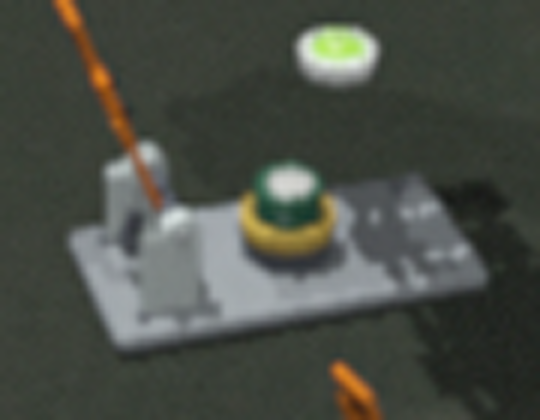

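The specimen is seated flat: the red model ring sits on the disc, centred in the cup, and the flap is still open. Next I'll close the fingers, pass over the raised flap and come down behind the tab.

>>> {"method": "step_arm", "body": {"increments": [0,0,-3.2,0,0,0,0,0,-3.2,0,0,0,0,0,-3.2,0,0,0,0,0,-3.2,0,0,0,0,0,0,0,0,0,2,0,0,0,0,0,2.5,0,0,0,0,0,2.5,0,0,0,0,0,0,0,0,0,0,0,0,0,0,0,0,0], "fingers": 0}}

```text
time: 18.45
position: [0.5809, -0.087, 0.1371]
tool_rot: [2.006, 0.398, -2.006]
ft_force: [0.9, 0.0, -0.5]
grip_width: 0.003
```

```bash
python3 ft.py; python3 - <<'E'
from h import *
s=st()
d=np.array(s['position'])-[.4651,-.1347,0]; a=np.radians(22.5)
print('xp,yp',d[0]*np.cos(a)+d[1]*np.sin(a),-d[0]*np.sin(a)+d[1]*np.cos(a))
print(R.from_rotvec(s['tool_rot']).as_matrix().round(3))
save('side','e1.png',(250,120,390,240),5);save('wrist','e1w.png')
E
```

```text
18.7 [ 0.06  0.11 -0.  ] [0.63 0.31 0.43] [ 0.5816 -0.0868  0.1377]
{'time': 18.75, 'joint_positions': [0.6787, 0.3174, -0.6843, 1.6994, 0.2139, 1.1996, -1.237], 'position': [0.5816, -0.0866, 0.1376], 'tool_rot': [2.0067, 0.3983, -2.0046], 'ft_force': [-0.0917, -1.1131, 0.5494], 'torque': [0.0512, 0.0118, -0.0075], 'grip_width': 0.0075}
xp,yp 0.12606617569569528 -0.00018910505732855354
[[ 0.001  0.383 -0.924]
 [-0.001 -0.924 -0.383]
 [-1.     0.001 -0.001]]
```

View pics/e1.png

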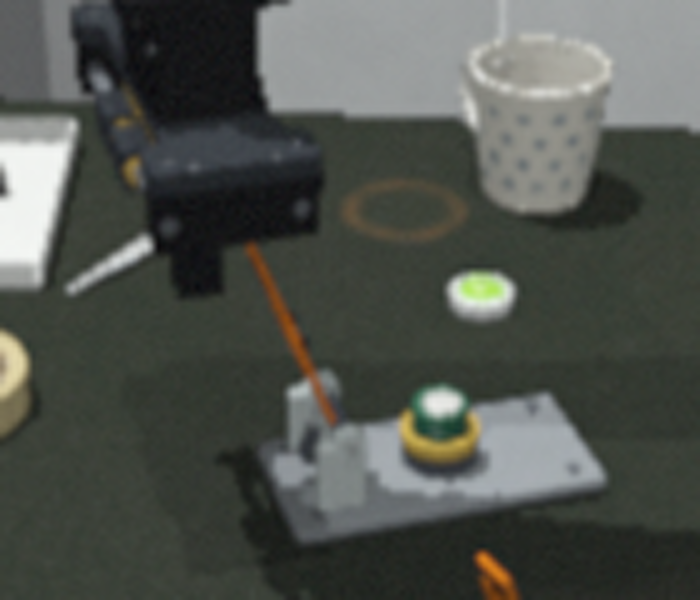

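View pics/e1w.png

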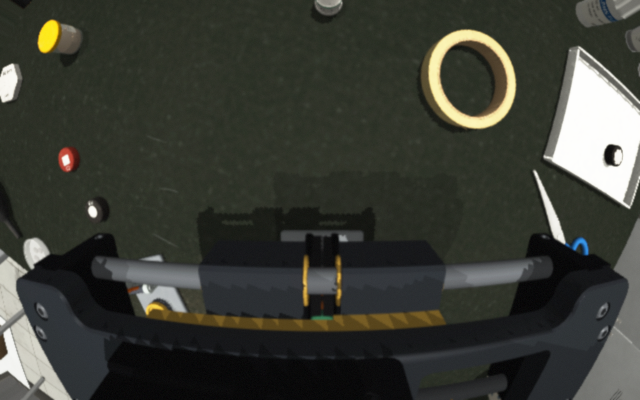

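The closed fingers are behind the flap, clear of it, and the gripper body is above its tip. Now I push it slowly toward the cup.

>>> {"method": "step_arm", "body": {"increments": [1,0,0,0,0,0,0,0,0.8,0,0,0,0,0,0.8,0,0,0,0,0,0.8,0,0,0,0,0,0.8,0,0,0,0,0,0.8,0,0,0,0,0,0.8,0,0,0,0,0,0,0,0,0]}}

```text
time: 19.85
position: [0.5359, -0.1056, 0.1266]
tool_rot: [2.005, 0.398, -2.008]
ft_force: [1.6, 0.2, 0.4]
grip_width: 0.005
```

```bash
python3 ft.py;python3 -c "
from h import *
save('side','e2.png',(250,120,390,240),5)"
```

```text
20.1 [ 2.21  0.08 -0.5 ] [0.47 0.55 0.54] [ 0.5365 -0.1053  0.1266]
```

View pics/e2.png

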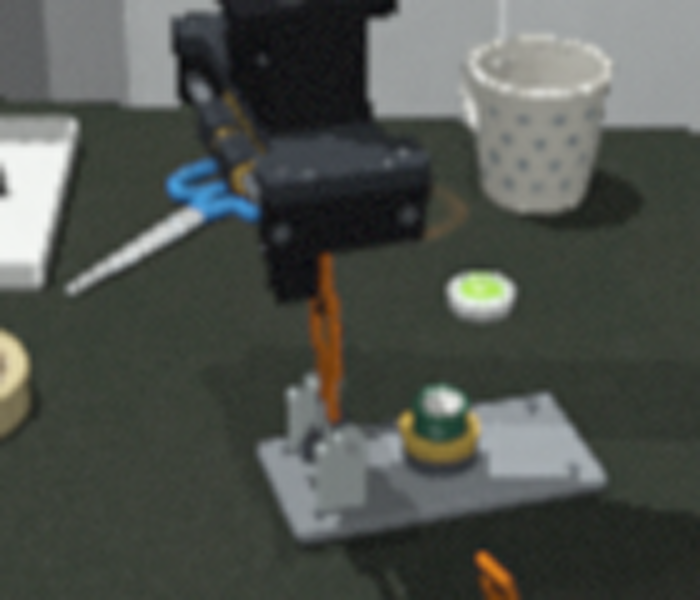

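The flap is near vertical and the push takes about 2.2 N. I'll continue.

>>> {"method": "step_arm", "body": {"increments": [0,0,0.8,0,0,0,0,0,0.8,0,0,0,0,0,0.8,0,0,0,0,0,0.8,0,0,0,0,0,0.8,0,0,0,0,0,0,0,0,0]}}

```text
time: 20.95
position: [0.4988, -0.121, 0.1268]
tool_rot: [2.005, 0.397, -2.008]
ft_force: [0.8, 0.4, 0.7]
grip_width: 0.004
```

```bash
python3 ft.py;python3 -c "
from h import *
save('side','e3.png',(250,120,390,240),5)"
```

```text
21.2 [ 0.26 -0.38  0.8 ] [0.33 0.45 0.29] [ 0.4997 -0.1205  0.1269]
```

View pics/e3.png

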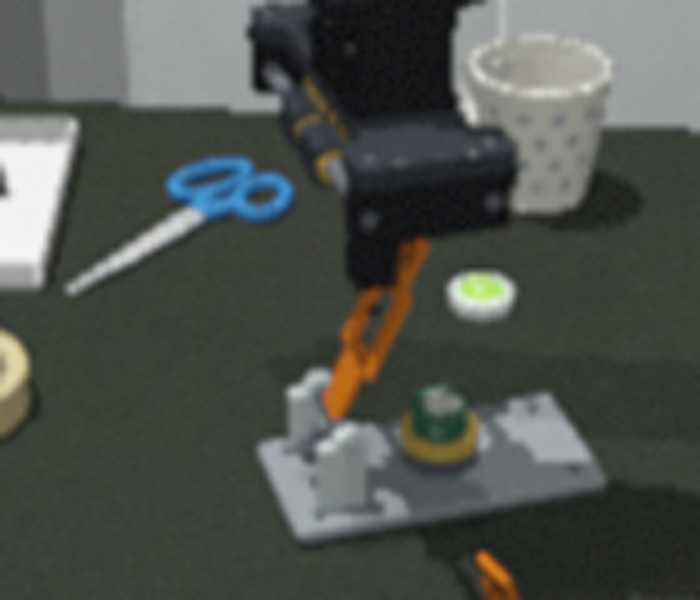

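The force has dropped to almost nothing, so it's near the snap point. A little further.

>>> {"method": "step_arm", "body": {"increments": [0,0,0.8,0,0,0,0,0,0.8,0,0,0,0,0,0.5,0,0,0,0,0,0,0,0,0,0,0,0,0,0,0,0,0,0,0,0,0,0,0,0,0,0,0,0,0,0,0,0,0]}}

```text
time: 22.3
position: [0.4806, -0.1282, 0.1268]
tool_rot: [2.006, 0.399, -2.006]
ft_force: [-0.8, -0.6, -0.2]
grip_width: 0.006
```

```bash
python3 ft.py;python3 -c "
from h import *
save('side','e4.png',(250,120,390,240),5)"
```

```text
22.55 [-0.26 -0.27  0.15] [0.52 0.35 0.54] [ 0.4806 -0.1282  0.1268]
```

View pics/e4.png

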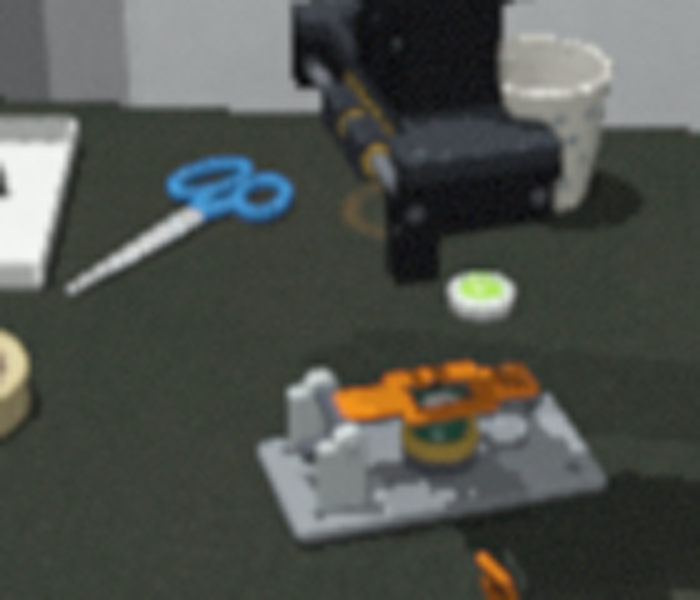

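The flap has sprung over and lies level on the specimen. I'll move above the tab.

>>> {"method": "step_arm", "body": {"increments": [0,0,2.5,0,0,0,0,0,3.0,0,0,0,2.5,0,0,0,0,0,2.5,0,0,0,0,0,1,0,0,0,0,0,0,0,0,0,0,0,0,0,0,0,0,0,0,0,0,0,0,0]}}

```text
time: 23.65
position: [0.4304, -0.1496, 0.0677]
tool_rot: [2.007, 0.398, -2.004]
ft_force: [-0.0, 0.2, -0.0]
grip_width: 0.006
```

```bash
python3 ft.py;python3 -c "
from h import *
s=st()
d=np.array(s['position'])-[.4651,-.1347,0]; a=np.radians(22.5)
print('xp,yp',d[0]*np.cos(a)+d[1]*np.sin(a),-d[0]*np.sin(a)+d[1]*np.cos(a))
save('side','f1.png',(270,130,390,240),6);save('wrist','f1w.png',(200,120,440,300),3)"
```

```text
23.9 [-0.13  0.03  0.18] [0.24 0.43 0.49] [ 0.4301 -0.1495  0.0674]
{'time': 23.95, 'joint_positions': [0.9049, 0.0879, -0.6457, 2.0769, 0.0633, 0.9951, -0.9514], 'position': [0.4298, -0.1494, 0.067], 'tool_rot': [2.006, 0.3987, -2.0057], 'ft_force': [-0.2106, -0.257, 0.1544], 'torque': [0.0245, 0.0035, 0.0166], 'grip_width': 0.0081}
xp,yp -0.038226884125448966 -5.570995887412174e-05
```

View pics/f1.png

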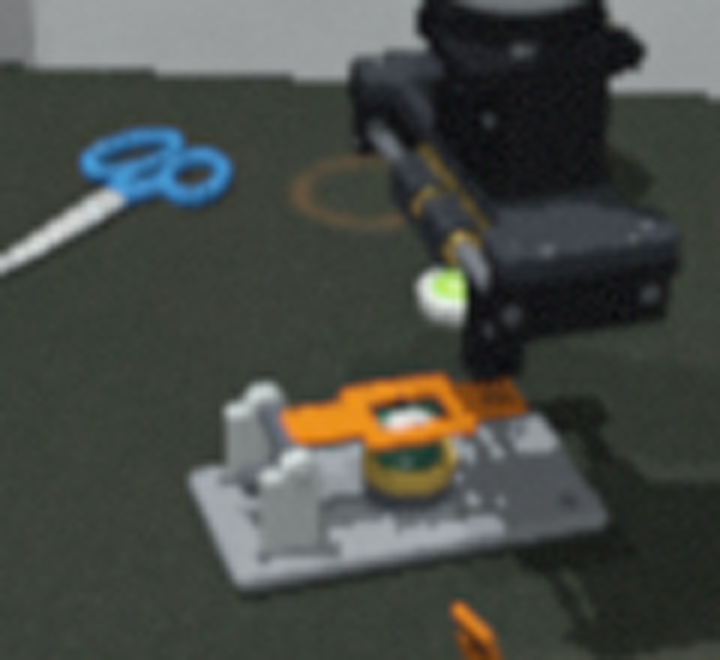

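View pics/f1w.png

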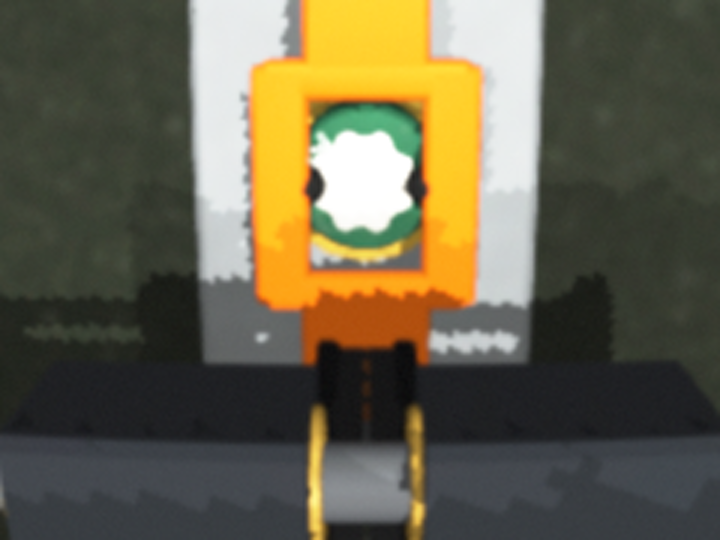

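The fingertips sit over the tab, at its centre. I'll descend towards contact, then use fine steps.

>>> {"method": "step_arm", "body": {"increments": [0.5,0,0,0,0,0,0.3,0,0,0,0,0,0.1,0,0,0,0,0,0,0,0,0,0,0]}}

```text
time: 24.55
position: [0.4296, -0.1492, 0.0577]
tool_rot: [2.006, 0.399, -2.006]
ft_force: [-0.3, -0.1, 0.3]
grip_width: 0.005
```

```bash
python3 ft.py
```

```text
24.8 [ 0.11  0.11 -0.16] [0.34 0.53 0.41] [ 0.4298 -0.1493  0.0579]
```

>>> {"method": "step_arm", "body": {"increments": [0.06,0,0,0,0,0,0.06,0,0,0,0,0,0.06,0,0,0,0,0,0,0,0,0,0,0,0,0,0,0,0,0]}}

```text
time: 25.48
position: [0.4297, -0.1493, 0.0561]
tool_rot: [2.006, 0.399, -2.006]
ft_force: [-0.5, -0.1, -0.1]
grip_width: 0.001
```

```bash
python3 ft.py
```

```text
25.725 [0.09 0.17 0.56] [0.5  0.55 0.51] [ 0.4297 -0.1493  0.0561]
```

>>> {"method": "step_arm", "body": {"increments": [0.04,0,0,0,0,0,0.04,0,0,0,0,0,0,0,0,0,0,0,0,0,0,0,0,0]}}

```text
time: 26.28
position: [0.4297, -0.1493, 0.0553]
tool_rot: [2.006, 0.399, -2.006]
ft_force: [-0.0, -0.5, -0.9]
grip_width: 0.006
```

```bash
python3 ft.py
```

```text
26.525 [ 0.15  0.02 -0.64] [0.18 0.48 0.37] [ 0.4297 -0.1493  0.0553]
```

>>> {"method": "step_arm", "body": {"increments": [0.04,0,0,0,0,0,0.04,0,0,0,0,0,0,0,0,0,0,0,0,0,0,0,0,0]}}

```text
time: 27.08
position: [0.4298, -0.1494, 0.0545]
tool_rot: [2.006, 0.399, -2.006]
ft_force: [-0.4, -0.2, 1.5]
grip_width: 0.008
```

```bash
python3 ft.py
```

```text
27.325 [-0.2   0.44  1.41] [0.45 0.42 0.75] [ 0.4298 -0.1494  0.0545]
```

>>> {"method": "step_arm", "body": {"increments": [0.03,0,0,0,0,0,0,0,0,0,0,0,0,0,0,0,0,0]}}

```text
time: 27.75
position: [0.4297, -0.1493, 0.0542]
tool_rot: [2.006, 0.399, -2.006]
ft_force: [-0.5, 1.0, 2.0]
grip_width: 0.007
```

```bash
python3 ft.py
```

```text
28.0 [-0.75 -0.18  1.84] [0.43 0.56 0.27] [ 0.4298 -0.1494  0.0542]
```

>>> {"method": "step_arm", "body": {"increments": [0.05,0,0,0,0,0,0,0,0,0,0,0,0,0,0,0,0,0]}}

```text
time: 28.42
position: [0.4297, -0.1494, 0.0537]
tool_rot: [2.006, 0.399, -2.006]
ft_force: [-1.0, -0.5, 2.4]
grip_width: 0.004
```

```bash
python3 ft.py
```

```text
28.675 [-0.54 -0.21  2.72] [0.52 0.47 0.35] [ 0.4297 -0.1494  0.0537]
```

The spring gives about 1.7 N/mm. About 3 mm more is needed for 8 N.

>>> {"method": "step_arm", "body": {"increments": [0.05,0,0,0,0,0,0.05,0,0,0,0,0,0.05,0,0,0,0,0,0,0,0,0,0,0]}}

```text
time: 29.22
position: [0.4297, -0.1494, 0.0523]
tool_rot: [2.006, 0.399, -2.006]
ft_force: [-2.3, -0.4, 4.7]
grip_width: 0.006
```

```bash
python3 ft.py
```

```text
29.475 [-1.55  0.12  5.19] [0.49 0.43 0.4 ] [ 0.4297 -0.1494  0.0523]
```

>>> {"method": "step_arm", "body": {"increments": [0.05,0,0,0,0,0,0.05,0,0,0,0,0,0.04,0,0,0,0,0,0,0,0,0,0,0,0,0,0,0,0,0]}}

```text
time: 30.15
position: [0.4297, -0.1494, 0.0512]
tool_rot: [2.005, 0.399, -2.006]
ft_force: [-2.2, 0.4, 7.6]
grip_width: 0.003
```

```bash
python3 ft.py; python3 ft.py;python3 -c "
from h import *
save('side','g1.png',(270,130,390,240),6)"
```

```text
30.4 [-2.74  0.41  7.67] [0.64 0.22 0.31] [ 0.4297 -0.1494  0.0512]
30.7 [-2.78  0.36  7.77] [0.5  0.28 0.32] [ 0.4298 -0.1494  0.0512]
```

>>> {"method": "step_arm", "body": {"increments": [0,0,0,0,0,0,0,0,0,0,0,0,0,0,0,0,0,0,0,0,0,0,0,0]}}

```text
time: 31.3
position: [0.4298, -0.1494, 0.0512]
tool_rot: [2.006, 0.399, -2.006]
ft_force: [-2.6, -0.2, 7.0]
grip_width: 0.005
```

```bash
python3 ft.py
```

```text
31.55 [-2.7   0.1   7.58] [0.27 0.34 0.43] [ 0.4297 -0.1494  0.0512]
```

View pics/g1.png

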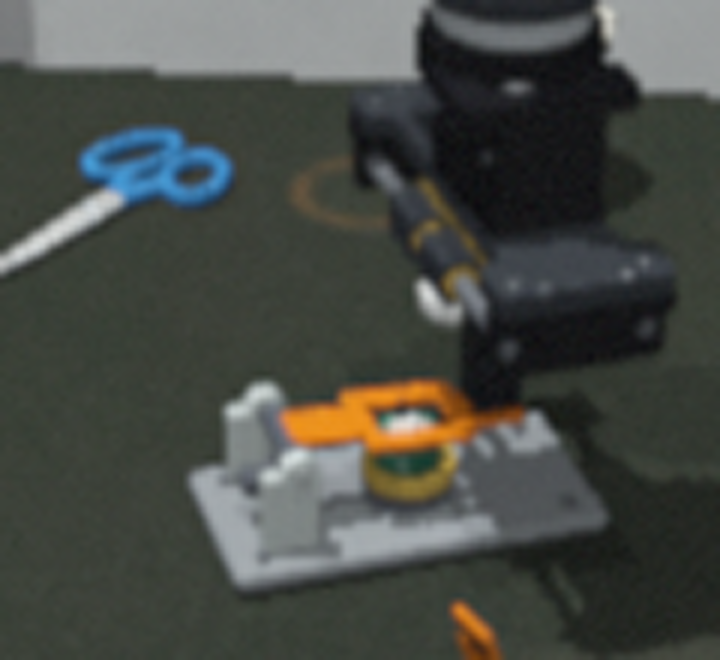

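Held steady at about 8.1 N (vertical 7.7, lateral 2.7) for over a second. Letting go.

>>> {"method": "step_arm", "body": {"increments": [-0.1,0,0,0,0,0,-0.2,0,0,0,0,0,-0.3,0,0,0,0,0,-0.5,0,0,0,0,0,-2,0,0,0,0,0,-4,0,0,0,0,0,-4,0,0,0,0,0,-4,0,0,0,0,0,0,0,0,0,0,0,0,0,0,0,0,0,0,0]}}

```text
schema error: expected a multiple of 6 numbers
```

```bash
python3 ft.py; python3 -c "
from h import *
save('side','h1.png',(260,130,390,310),4);save('wrist','h1w.png');save('top','h1t.png')
for n in ('side',):
  for k in ['red_mount','black_mount','yellow_jar','level','green_center','tab']:
    for r in ctrl.spot_point(n,k): print(k,round(r['score'],2),np.round(w(n,r['xyz']),4))"
```

```text
31.85 [-2.5   0.31  7.47] [0.38 0.52 0.41] [ 0.4297 -0.1494  0.0512]
red_mount 0.5 [0.5043 0.2212 0.0047]
black_mount 0.72 [0.4629 0.1547 0.0019]
yellow_jar 0.6 [ 0.6462  0.2664 -0.001 ]
level 0.61 [ 0.4493 -0.3174 -0.    ]
green_center 0.68 [ 0.4302 -0.152   0.0533]
green_center 0.4 [ 0.4668 -0.1373  0.0382]
tab 0.81 [ 0.4309 -0.1511  0.0512]
tab 0.45 [0.429  0.0887 0.107 ]
```

View pics/h1.png

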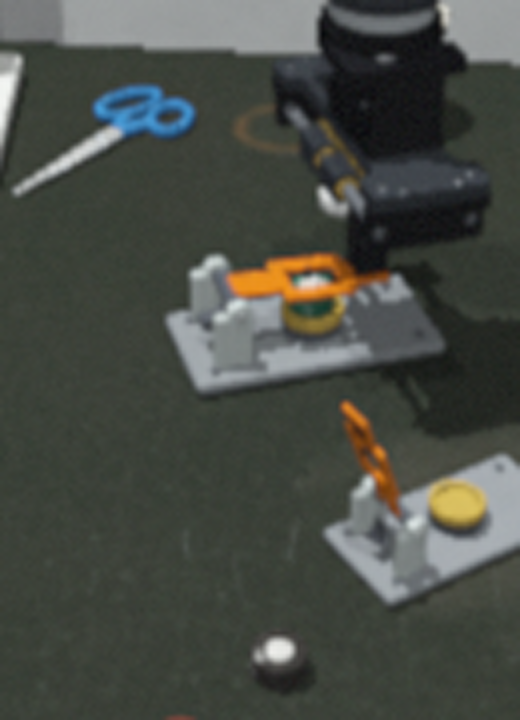

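View pics/h1w.png

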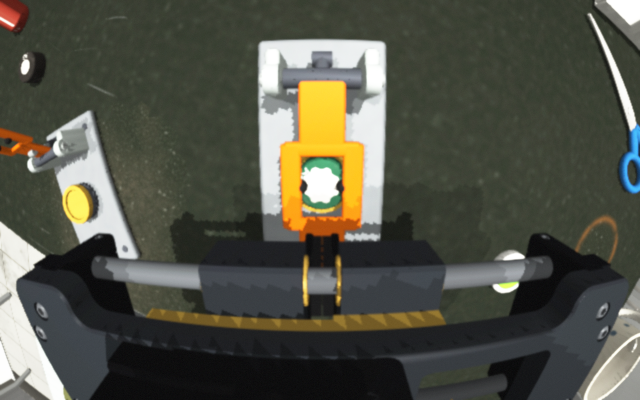

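The move was refused because of a miscounted list, so the press is still being held safely. I'll retry the release.

>>> {"method": "step_arm", "body": {"increments": [-0.1,0,0,0,0,0,-0.2,0,0,0,0,0,-0.3,0,0,0,0,0,-0.5,0,0,0,0,0,-2,0,0,0,0,0,-4,0,0,0,0,0,-4,0,0,0,0,0,-4,0,0,0,0,0,0,0,0,0,0,0,0,0,0,0,0,0]}}

```text
time: 33.6
position: [0.4294, -0.1492, 0.2013]
tool_rot: [2.005, 0.399, -2.007]
ft_force: [-0.5, 0.7, -0.0]
grip_width: 0.004
```

```bash
python3 ft.py; python3 -c "
from h import *
save('side','i1.png',(260,130,390,310),4);save('wrist','i1w.png',(240,40,400,240),3)
for n in ('side',):
  for k in ['red_mount','black_mount','yellow_jar','level','green_center','tab']:
    for r in ctrl.spot_point(n,k): print(k,round(r['score'],2),np.round(w(n,r['xyz']),4))"
```

```text
33.85 [-0.15  0.05 -0.03] [0.43 0.45 0.53] [ 0.4291 -0.149   0.2007]
red_mount 0.74 [0.505  0.2194 0.003 ]
black_mount 0.48 [0.4633 0.1545 0.0021]
yellow_jar 0.91 [ 0.6487  0.2642 -0.0023]
level 0.57 [ 4.503e-01 -3.172e-01 -3.000e-04]
level 0.52 [ 0.4671 -0.1373 -0.0011]
green_center 0.5 [ 0.4646 -0.1362  0.0389]
tab 0.68 [ 0.4322 -0.1498  0.059 ]
tab 0.68 [0.4253 0.088  0.1091]
```

View pics/i1.png

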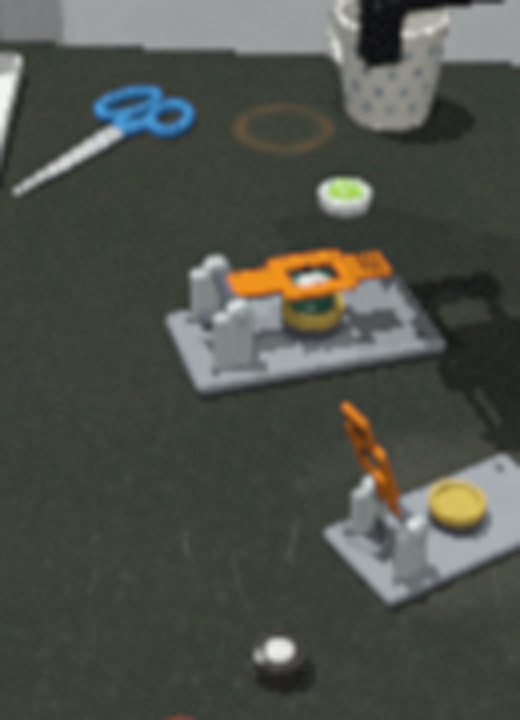

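View pics/i1w.png

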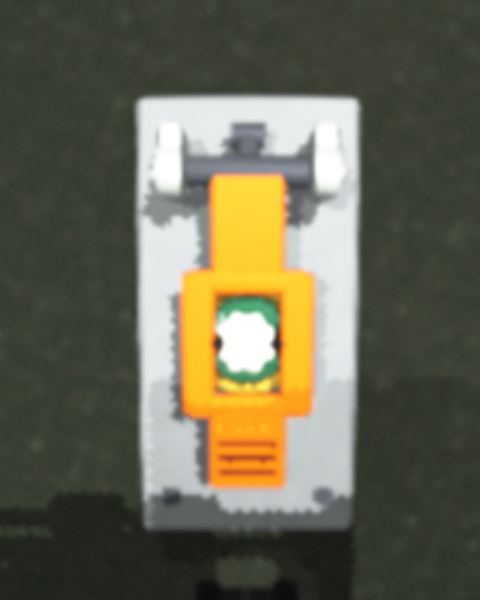

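The flap rests level on the flat specimen, the gripper is clear of everything, and the bystanders are in place. Handing in.

```bash
python3 -c "
from bench import ctrl
print(ctrl.close_job())"
```

```text
the job is handed in; nothing more can be done
None
```

The job is done and handed in at about 34 s of the 72 s allowed; no verdict was reported.

- **Specimen:** I set the green specimen into the larger stand's cup, feeling about 4 N at the cup floor, and released it without a drop. It lay flat and centred, and it still did after the press.
- **Flap:** I tipped it over from behind with the closed fingers, using about 2 N, until it sprung over by itself. It now rests level on the specimen, but I judged its angle only from the pictures.
- **Press:** I held about 8.1 N on the tab (7.7 vertical, 2.7 sideways) for about 2 s. The highest force I read on the flap was about 8.3 N.
- **Last checks:** The wrist force was about 0 after I let go, and the gripper was about 14 cm above the flap. The red, black, jar and level detections stayed within about 5 mm of their starting readings, which is about the network's error.

**What failed or disagreed:**
- The first release command was refused because I miscounted the list, which only made the press longer.
- After release, the network gave one false second "level" at the cup, plus a detection of the small stand's tab; I ignored both.
- The wrist and fixed cameras disagreed by about 1.5 mm, so I placed the specimen using the wrist camera's relative measurements.

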